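# Index the egg carousel and load its empty cup

### The arm

A 6-joint arm with a two-finger parallel gripper is mounted at the origin on a cart in front of the work surface, level with it; the furniture and walls round the work are solid. World frame = base frame: x ahead of the robot, y to its left, z up, the work surface at z = 0. Lengths are in mm, angles in rad, forces in N, time in s.
With the tool pointing down it reaches from about 350 to 875 mm from the base axis. Payload 4.2 kg.
Tool frame: the origin (TCP) lies at the centre of the arm's flange, where the gripper is bolted on; the fingertips stand 182 mm ahead of it and the grasp point (between the pads) lies 164 mm ahead of it; z points along the fingers, y is the line along which they close (so a half turn about z gives the same grasp; the last joint's range is limited). The gripper opens to 87 mm and grips with 3 to 60 N. Pads are 19 mm wide; open, the fingers measure 117 mm over their backs; the gripper's body (75 mm by 190 mm) begins 51 mm behind the grasp point.
Start: joints at [0.259, 0.385, 0.008, 0, -1.194, -0.259], TCP at [624.98, 0.025, 404.75] pointing down, gripper open.
Joint ranges: [-3.14, 3.14], [-1.21, 2.06], [-1.07, 1.41], [-3.16, 2.05], [-2.99, -0.16], [-3.1, 3.1]. Speed limits (rad/s): [2.79, 2.79, 3.14, 3.14, 3.14, 3.14].

### API

Orientations are given as a rotation vector (axis times angle).
In Python, from bench import robot gives the robot as it stands. Calls block until the motion is done:
- robot.move_to(position, orientation): joint-space move of the TCP to a pose.
- robot.servo_line(position, rotation=None, velocity=150): straight line of the TCP; rotation=None keeps the orientation; velocity is the mean speed in mm/s.
- robot.move_j(angles): joint-space move.
- robot.command_gripper(opening): opening from 0.0 (shut) to 1.0 (fully open); the grip force is fixed at half the most; returns when the fingers have stopped.
- robot.pause(seconds).
- robot.inverse_kinematics(position, orientation): joint angles nearest the present ones, or None.
- robot.capture(name): name is "scene" or "side" or "wrist"; returns the picture (400x640x3 uint8, red, green, blue); there is no depth.
- robot.camera_params(name): a dict with "K" (3x3 intrinsics, pixels), "world_from_camera" (4x4, takes a point from camera to world coordinates); the wrist camera has in their place "tool_from_camera" (4x4, takes a point from camera to tool coordinates, whose origin is the TCP and whose axes are the flange's). Camera axes: x right, y up, looking along -z (the intrinsics and any distortion apply to the point x, -y, -z); pixel columns grow to the right and rows downward; lengths in mm; the calibration is good to about 2 mm. A picture is of the moment at which its call begins: read the wrist's pose just before it. camera_params takes no time and is no camera call.
A pose or a line that the arm cannot do raises robot.Unreachable and nothing moves.
- robot.finish_job(): hands the job in; it is judged then, once.
Readings, each from a call of its own:
- robot.current_t(): time.
- robot.current_q(): joint angles.
- robot.current_joint_vel(): joint speeds.
- robot.current_tau(): joint torques, N m.
- robot.current_tool_pos(): TCP position.
- robot.current_tcp_rot(): TCP orientation.
- robot.current_force(): force on the tool from outside, world axes, zero at the start.
- robot.current_wrist_torque(): the same for the moment, N m.
- robot.current_width(): opening from 0.0 (shut) to 1.0 (fully open).
- robot.current_grip_force(): force on a finger pad.
Only numpy, scipy, OpenCV 4.12 (cv2) and the standard library are available. Lean on these libraries where they do the work, as an engineer would, in place of code of your own. Each camera call takes 0.05 s, during which the arm holds its last target. There are 200 camera calls.

### The job

Turn the leaning egg carousel by its centre knob until its one empty cup clicks home at the top of the slope, in line with the steel pointer of the stand, and let go of it there. Then take the egg out of the egg cup on the worktop and set it upright in that empty cup, lowering it in by hand and not dropping it, so that it sits fully down with the carousel still clicked home. Leave the other things on the worktop where they are.

Things in the scene. Friction and masses are not known exactly. Their poses are not given: they have to be found in the camera images.
- carousel: fixed wooden stand of the egg carousel, with all it carries. Origin on the worktop, its own -x is its front; foot 170 x 150 x 16 mm. The turret's axis leans 30 degrees to the front: it passes 105 mm above the origin (underside of the turret's disc) and points along (-0.5, 0, 0.866) in this frame
- pointer_tip (a point): upper end of the bent steel pointer (8 mm rod) of the stand, just outside the rim of the disc at its highest point, on the side away from the front, 16 mm along the axis above the disc's underside
- turret (a joint): turret angle about its leaning axis, rad, counter-clockwise seen from the knob side, range +-3.1; 0 = empty cup at the pointer. A sprung ball clicks in at 0, +-1.257 and +-2.513: it pulls the turret home from within 0.12 rad, and about 0.3 N m are needed to enter or leave; elsewhere friction (0.05 N m) keeps it where it is left. It may start between two clicks
- knob_grip (a point): middle of the turret's wooden bar knob, on the axis; turns with the turret: z along the axis away from the disc, x along the bar towards the empty cup. Bar 62 mm long (x), 16 wide (y), 32 high (z), on a 26 mm round post
- disc_top (a point): centre of the top of the turret's wooden disc (220 mm across, 8 mm thick), 60 mm below knob_grip along the axis; turns with it. Five white cups stand on it 80 mm from the axis, the empty one towards this frame's +x; the other four hold eggs fixed to the turret, tops 73 mm above the disc, no part of them nearer than 54 mm to the axis
- cup_seat (a point): where point egg_middle comes when the egg sits in the empty cup; turns with the turret, z along the cup's axis (parallel to the turret's axis), 80 mm from the turret's axis, 38 mm above the disc. The cup's rim lies 18 mm below this point, 40 mm wide inside, 49 mm outside
- home_seat (a point): the fixed place at the pointer where cup_seat lies when the turret is home (this frame is the stand's frame).
- egg: a light brown egg, 65 mm long, 50 mm thick, 65 g (varies), standing upright, blunt end down, in the egg cup. Origin at its blunt end, z along its long axis.
- egg_middle (a point): the egg's thickest place, on its long axis 29.5 mm above its blunt end; 35.5 mm below its upper end.
- egg_cup: a loose white ceramic egg cup on the worktop, 49 mm across, 63 mm high, origin under its middle; the egg's thickest place stands 79 mm above the worktop.
- onion: bystander: brown onion, about 75 mm; origin under its middle
- lemon: bystander: yellow lemon lying on its side, 83 x 58 mm; origin under its middle
- garlic: bystander: head of garlic, about 60 mm; origin under its middle
- bean_tin: bystander: low round tin, 75 mm across, 58 mm high; origin under its middle
- tumbler: bystander: clear drinking glass, 80 mm across, 91 mm high; origin under its middle
- teaspoon: bystander: steel teaspoon lying flat, 130 mm long; origin under its middle
- mug: bystander: spotted white mug, 82 mm across, 91 mm high, handle towards its own -y; origin under its middle

How it is judged:
By the outcome, as a careful person would: the job done as asked, in the order asked, and still so for the second after the job is handed in, with the robot touching nothing.
It also fails if it takes over 72 s, if anything falls off the work surface, if the arm or the gripper's body presses on something with over 40 N, if the wrist force passes 120 N, or if a joint passes its speed limit or range.

## Working session

There is one attempt and no reset: what is moved stays moved. The work goes in short steps, each a Python script; the robot and the scene stay as the last script left them, time stands still between calls to the robot, and variables do not carry over. Pictures are saved under pics/ and viewed, at most 10 in all, crops included, and the job is handed in when it is done.

```bash
mkdir -p pics; python3 - <<'E'
from bench import robot
import cv2,numpy as np
np.set_printoptions(precision=4,suppress=True)
for n in("scene","side","wrist"):
    im=robot.capture(n);cv2.imwrite(f"pics/{n}0.png",im[:,:,::-1])
    print(n,robot.camera_params(n))
print(robot.current_t(),robot.current_tool_pos(),robot.current_tcp_rot())
E
```

```text
scene {'K': array([[500.1923,   0.    , 311.3053],
       [  0.    , 500.1923, 193.9612],
       [  0.    ,   0.    ,   1.    ]]), 'world_from_camera': array([[  -0.3695,    0.4011,   -0.8382, -545.0686],
       [  -0.9292,   -0.1626,    0.3318,  416.6966],
       [  -0.0032,    0.9015,    0.4328,  702.6291],
       [   0.    ,    0.    ,    0.    ,    1.    ]])}
side {'K': array([[361.2827,   0.    , 320.0407],
       [  0.    , 361.2827, 195.1866],
       [  0.    ,   0.    ,   1.    ]]), 'world_from_camera': array([[   0.9729,    0.1439,   -0.1809,  304.1409],
       [  -0.2305,    0.5455,   -0.8058, -905.7277],
       [  -0.0172,    0.8257,    0.5639,  772.1154],
       [   0.    ,    0.    ,    0.    ,    1.    ]])}
wrist {'K': array([[333.6901,   0.    , 322.6722],
       [  0.    , 333.6901, 197.4171],
       [  0.    ,   0.    ,   1.    ]]), 'tool_from_camera': array([[ 0.0006,  0.9584,  0.2855, 78.4341],
       [ 1.    , -0.0006,  0.0001,  0.5236],
       [ 0.0002,  0.2855, -0.9584, 20.112 ],
       [ 0.    ,  0.    ,  0.    ,  1.    ]])}
0.15 [624.8542   0.0223 403.9168] [ 2.2204 -2.2208 -0.0017]
```

View pics/scene0.png

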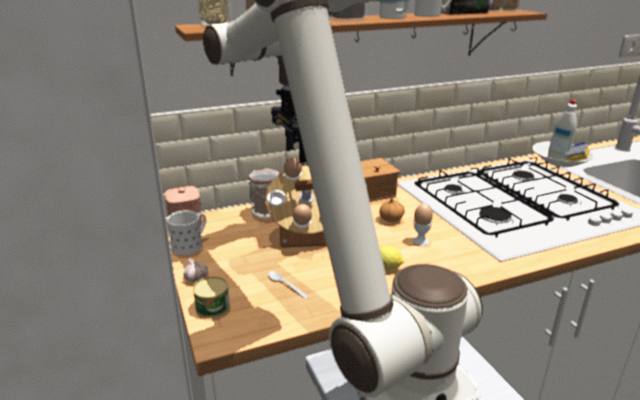

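View pics/side0.png

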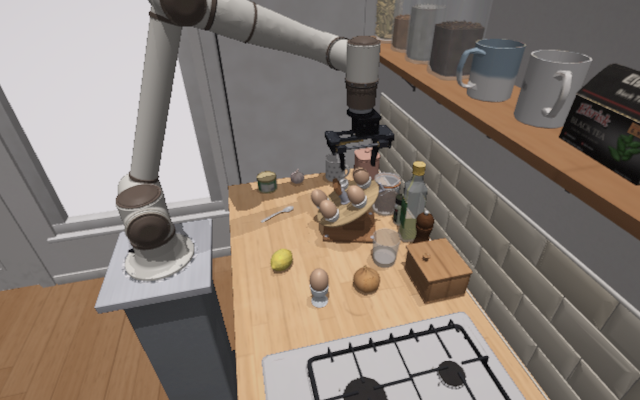

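View pics/wrist0.png

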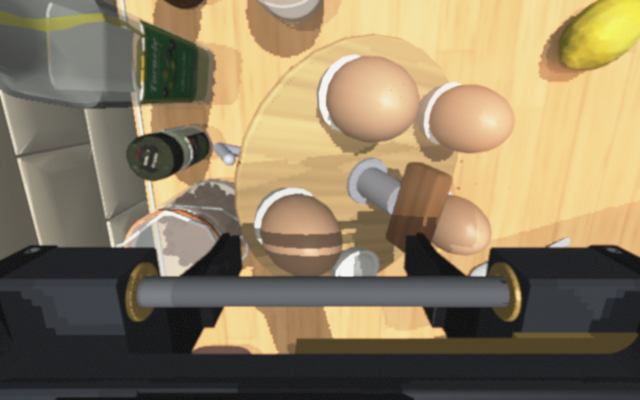

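The wrist picture shows the carousel: pointer about (228,153), post foot (370,180), knob (418,208), and the empty cup about (355,265). The side view shows the egg to pick at (319,280), and the scene view has it at (423,215). Next I'll get a rough fit from these, then a face-on wrist view along the turret axis.

```bash
cat > h.py <<'E'
from bench import robot
import cv2,numpy as np
from scipy.spatial.transform import Rotation as Ro
np.set_printoptions(precision=3,suppress=True)
def Tool():
    T=np.eye(4);T[:3,:3]=Ro.from_rotvec(robot.current_tcp_rot()).as_matrix();T[:3,3]=robot.current_tool_pos();return T
def cam(n,T=None):
    p=robot.camera_params(n)
    return p["K"],(p["world_from_camera"] if n!="wrist" else (Tool() if T is None else T)@p["tool_from_camera"])
def ray(c,uv):
    K,W=c;d=np.array([(uv[0]-K[0,2])/K[0,0],-(uv[1]-K[1,2])/K[1,1],-1]);d=W[:3,:3]@d
    return W[:3,3],d/np.linalg.norm(d)
def onz(c,uv,z):
    o,d=ray(c,uv);return o+d*(z-o[2])/d[2]
def proj(c,P):
    K,W=c;q=W[:3,:3].T@(np.asarray(P,float)-W[:3,3]);return np.array([K[0,0]*q[0]/-q[2]+K[0,2],K[1,1]*q[1]/q[2]+K[1,2]])
def tri(rs):
    A=sum(np.eye(3)-np.outer(d,d) for o,d in rs);b=sum((np.eye(3)-np.outer(d,d))@o for o,d in rs)
    return np.linalg.solve(A,b)
def rot(z,x):  # rotvec of tool with given z axis and approximate x
    z=np.array(z,float)/np.linalg.norm(z);x=np.array(x,float);x-=z*(x@z);x/=np.linalg.norm(x)
    return Ro.from_matrix(np.c_[x,np.cross(z,x),z]).as_rotvec()
def snap(n,f):
    T=Tool();im=robot.capture(n)[:,:,::-1].copy();cv2.imwrite(f"pics/{f}.png",im);return cam(n,T),im
E
python3 - <<'E'
from h import *
w=cam("wrist");pt=onz(w,(232,152),177);kn=onz(w,(418,208),172)
dt=onz(w,(368,178),114)
print("ptr",pt,"knob",kn,"disc",dt)
d=pt-kn;yaw=np.arctan2(d[1],d[0]);print(yaw,np.hypot(d[0],d[1]))
rs=[ray(cam("side"),(319,280)),ray(cam("scene"),(423,216))]
print("egg",tri(rs),onz(cam("side"),(319,280),79),onz(cam("scene"),(423,216),79))
for n,p in(("onion",(366,281)),("lemon",(282,260)),("tumbler",(385,247))):print(n,onz(cam("side"),p,35))
# view pose
a=np.array([-.5*np.cos(yaw),-.5*np.sin(yaw),.866]);k=np.array([kn[0],kn[1],164])
for s in(280,310,340):
    for x in ([1,0,0],[0,-1,0],[-1,0,0]):
        xx=[np.cos(yaw),np.sin(yaw),.577] if x[0]==1 else x
        P=k+s*a;print(s,x,P,robot.inverse_kinematics(list(P),list(rot(-a,xx))))
E
```

```text
ptr [680.312 -46.255 177.   ] knob [560.192  -7.942 172.   ] disc [586.282 -14.858 114.   ]
-0.30875512523011617 126.08194525685305
egg [ 434.153 -286.625   77.605] [ 436.161 -285.128   79.   ] [ 427.55  -284.624   79.   ]
onion [ 565.727 -280.109   35.   ]
lemon [ 358.775 -145.773   35.   ]
tumbler [ 664.623 -167.836   35.   ]
280 [1, 0, 0] [426.812  34.6   406.48 ] [ 0.469 -0.051 -0.805  0.736 -0.55   0.207]
280 [0, -1, 0] [426.812  34.6   406.48 ] [ 0.469 -0.051 -0.805  0.736 -0.55  -1.095]
280 [-1, 0, 0] [426.812  34.6   406.48 ] [ 0.469 -0.051 -0.805  0.736 -0.55  -2.582]
310 [1, 0, 0] [412.521  39.158 432.46 ] [ 0.523 -0.102 -0.766  0.661 -0.645  0.255]
310 [0, -1, 0] [412.521  39.158 432.46 ] [ 0.523 -0.102 -0.766  0.661 -0.645 -1.046]
310 [-1, 0, 0] [412.521  39.158 432.46 ] [ 0.523 -0.102 -0.766  0.661 -0.645 -2.534]
340 [1, 0, 0] [398.231  43.716 458.44 ] [ 0.573 -0.15  -0.726  0.609 -0.74   0.285]
340 [0, -1, 0] [398.231  43.716 458.44 ] [ 0.573 -0.15  -0.726  0.609 -0.74  -1.016]
340 [-1, 0, 0] [398.231  43.716 458.44 ] [ 0.573 -0.15  -0.726  0.609 -0.74  -2.504]
```

```bash
python3 - <<'E'
from h import *
yaw=-.309;a=np.array([-.5*np.cos(yaw),-.5*np.sin(yaw),.866]);k=np.array([556,-6,164])
R=rot(-a,[np.cos(yaw),np.sin(yaw),.577])
robot.move_to(list(k+320*a),list(R))
c,im=snap("wrist","w1");np.savez("w1.npz",K=c[0],W=c[1])
cv2.imwrite("pics/w1b.png",cv2.resize(im[0:260,160:500],None,fx=2.3,fy=2.3,interpolation=cv2.INTER_CUBIC))
print(robot.current_t())
c,im=snap("side","s1");snap("scene","c1")
robot.inverse_kinematics
for s in(164,170,260):print(robot.inverse_kinematics(list(k+s*a),list(R)))
E
```

```text
0.9583
[ 0.022  0.157 -0.944  1.751 -0.166 -0.472]
[ 0.064  0.145 -0.947  1.645 -0.184 -0.403]
[ 0.437 -0.023 -0.84   0.807 -0.489  0.15 ]
```

View pics/w1b.png

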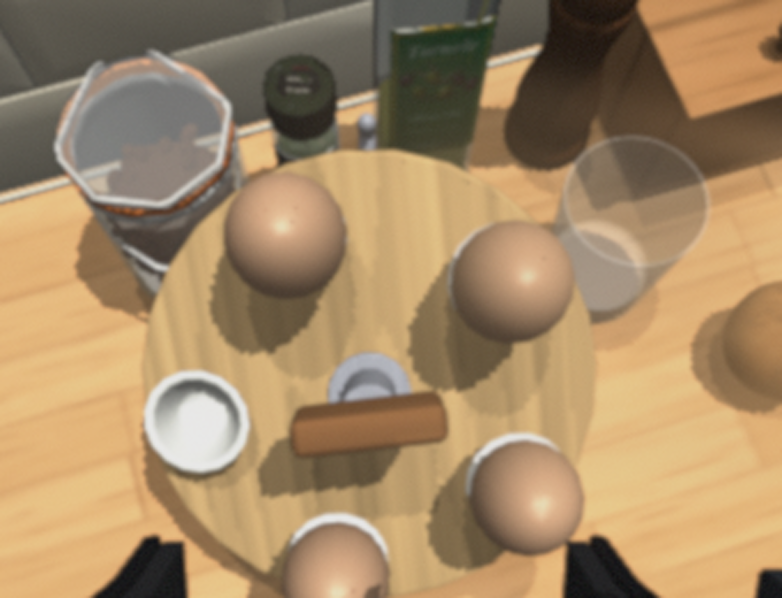

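The face-on view shows the following, in crop pixels (full = 160 + u/2.3, v/2.3). The pointer tip is at (368,122), the empty cup's rim is centred at (197,423), and the three eggs in view are at (286,236), (513,281) and (525,497). The bar runs from (293,430) to (445,417), and the disc spans x 143 to 596. I'll fit the stand's x, y, yaw and turret angle to these points.

```bash
cat >> h.py <<'E'
def frame(p):
    x,y,yaw=p[:3];c,s=np.cos(yaw),np.sin(yaw)
    a=np.array([-.5*c,-.5*s,.866025]);u=np.array([.866025*c,.866025*s,.5]);v=np.cross(a,u)
    return np.array([x,y,105.]),a,u,v
def tp(p,h,R,th):
    o,a,u,v=frame(p);return o+h*a+R*(np.cos(th)*u+np.sin(th)*v)
E
python3 - <<'E'
from h import *
from scipy.optimize import least_squares
z=np.load("w1.npz");c=(z["K"],z["W"])
F=lambda u,v:np.array([160+(u+.5)/2.3-.5,(v+.5)/2.3-.5])
t=2*np.pi/5
obs=[("ptr",F(368,122),lambda p:tp(p,16,116,0)),("cup",F(197,423),lambda p:tp(p,28,80,p[3])),
("eggA",F(286,236),lambda p:tp(p,48,80,p[3]-t)),("eggB",F(513,281),lambda p:tp(p,48,80,p[3]-2*t)),("eggC",F(525,497),lambda p:tp(p,48,80,p[3]-3*t)),
("bar",F(369,425),lambda p:tp(p,76,0,0))]
r=lambda p:np.concatenate([proj(c,f(p))-o for n,o,f in obs[:5]])
s=least_squares(r,[586,-15,-.309,1.5],x_scale=[1,1,.01,.01]);p=s.x;print(p)
for n,o,f in obs:print(n,proj(c,f(p))-o)
for i,sg in((0,-1),(1,1)):print("disc edge",proj(c,tp(p,8,110,-sg*np.pi/2)),F((143,596)[i],370))
print("top",proj(c,tp(p,8,110,0)),F(370,150))
# bar ends
print("bar dir",proj(c,tp(p,84,31,p[3])),F(294,434),proj(c,tp(p,84,-31,p[3])),F(446,418))
# check against wrist0 view
w0R=np.eye(4);w0R[:3,:3]=Ro.from_rotvec([2.2204,-2.2208,-.0017]).as_matrix();w0R[:3,3]=[624.85,.02,403.92]
c0=cam("wrist",w0R)
print("w0 ptr",proj(c0,tp(p,16,116,0)),"knob",proj(c0,tp(p,76,0,0)),"eggs",proj(c0,tp(p,48,80,p[3]-2*t)),proj(c0,tp(p,48,80,p[3]-3*t)))
np.save("p.npy",p)
def mask(n,f):
    im=cv2.imread(f"pics/{f}.png");h=cv2.cvtColor(im,cv2.COLOR_BGR2HSV);return im
a=cv2.imread("pics/s1.png")[180:330,230:430];b=cv2.imread("pics/c1.png")[140:290,330:530]
cv2.imwrite("pics/two.png",cv2.resize(np.vstack([a,b]),None,fx=2,fy=2,interpolation=cv2.INTER_CUBIC))
E
```

```text
[592.254 -14.52   -0.304   1.685]
ptr [-0.006  2.85 ]
cup [-0.046 -1.224]
eggA [-0.032 -0.577]
eggB [-0.481 -0.11 ]
eggC [ 0.61  -0.785]
bar [-0.01   0.423]
disc edge [221.178 170.184] [221.891 160.587]
disc edge [420.015 169.179] [418.848 160.587]
top [319.82   62.982] [320.587  64.935]
bar dir [285.55  191.168] [287.543 188.413] [354.853 183.116] [353.63  181.457]
w0 ptr [233.028 157.805] knob [423.763 213.489] eggs [368.911  98.768] [466.895 118.061]
```

View pics/two.png

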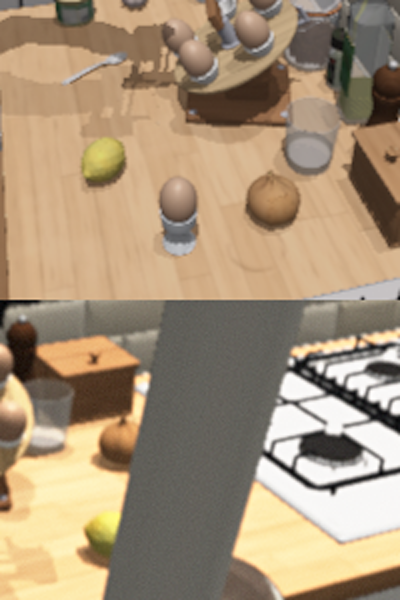

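The fit holds to about 1 mm: the bar centre agrees and the first wrist view agrees within a few px. The crop shows the egg at side (319.5,279), clear of the onion and lemon. Next I'll refit with the pointer radius free, then grip the bar and turn it.

```bash
python3 - <<'E'
from h import *
from scipy.optimize import least_squares
z=np.load("w1.npz");c=(z["K"],z["W"])
F=lambda u,v:np.array([160+(u+.5)/2.3-.5,(v+.5)/2.3-.5]);t=2*np.pi/5
obs=[(F(368,122),lambda p:tp(p,16,p[4],0)),(F(197,423),lambda p:tp(p,28,80,p[3])),(F(286,236),lambda p:tp(p,48,80,p[3]-t)),
(F(513,281),lambda p:tp(p,48,80,p[3]-2*t)),(F(525,497),lambda p:tp(p,48,80,p[3]-3*t)),(F(369.5,418),lambda p:tp(p,76,0,0)+0*p[0])]
p=least_squares(lambda p:np.concatenate([proj(c,f(p))-o for o,f in obs[:5]]),[592,-15,-.3,1.685,118],x_scale=[1,1,.01,.01,1]).x
print(p);np.save("p.npy",p)
o,a,u,v=frame(p);x=np.cos(p[3])*u+np.sin(p[3])*v;R=list(rot(-a,x))
k=o+68*a;print("knob",k)
g=list(k+(164+8)*a)
q=robot.inverse_kinematics(g,R);print(q)
robot.command_gripper(.5)
robot.move_to(list(k+255*a),R);print(robot.current_t(),robot.current_q())
robot.servo_line(g,R,velocity=60)
print(robot.current_t(),robot.current_q(),robot.current_force())
robot.command_gripper(0.0)
print(robot.current_t(),robot.current_width()*87,robot.current_grip_force(),robot.current_force(),robot.current_wrist_torque(),robot.current_tool_pos()-g)
E
```

```text
[591.588 -14.323  -0.303   1.685 119.153]
knob [559.141  -4.164 163.89 ]
[ 0.081  0.146 -0.941  1.61  -0.189  1.309]
3.4417 [ 0.425 -0.008 -0.841  0.827 -0.469  1.828]
4.975 [ 0.081  0.146 -0.941  1.609 -0.189  1.309] [-0.007  0.649  0.37 ]
5.575 15.918656569724732 29.998748931102455 [-0.271  0.302  0.771] [0.198 0.893 0.047] [0.062 0.088 0.145]
```

Gripped the bar: width 15.9 mm, small forces. Now the turn.

```bash
python3 - <<'E'
from h import *
p=np.load("p.npy");o,a,u,v=frame(p)
q=np.array(robot.current_q());q0=q[5]
for f in np.linspace(0,1,9)[1:]:
    q[5]=q0-p[3]*f;robot.move_j(list(q))
    print(round(f*p[3],2),robot.current_width()*87,robot.current_force(),a@np.array(robot.current_wrist_torque()),robot.current_t())
robot.pause(.3)
print(a@np.array(robot.current_wrist_torque()))
robot.command_gripper(.5);robot.pause(.2)
k=o+68*a
robot.servo_line(list(k+250*a),velocity=120)
robot.move_to(list(k+330*a),list(rot(-a,u)))
c,im=snap("wrist","w2");np.savez("w2.npz",K=c[0],W=c[1])
cv2.imwrite("pics/w2b.png",cv2.resize(im[0:260,160:500],None,fx=2.3,fy=2.3,interpolation=cv2.INTER_CUBIC))
print(robot.current_t())
E
```

```text
0.21 16.49242691911198 [ 1.916  1.483 -0.105] 0.7856769015186558 5.8917
0.42 15.801261200385603 [1.113 2.099 0.007] -0.07461861335693518 6.2083
0.63 17.86384631354727 [-0.231  1.125  2.278] 0.9148919188514395 6.525
0.84 15.714385985577758 [0.004 1.085 0.488] 0.027189953001239178 6.8417
1.05 15.549586792054633 [-0.538  0.865  0.496] 0.04072666422471169 7.1583
1.26 15.832706609269506 [0.005 1.24  0.957] 0.022000471119569154 7.475
1.47 16.5930795098704 [-1.28   0.022  2.443] 0.8369484407792578 7.7917
1.69 15.833356612693095 [-0.157  0.918  2.368] -0.02708227247867763 8.1083
0.019775921564369033
10.9833
```

View pics/w2b.png

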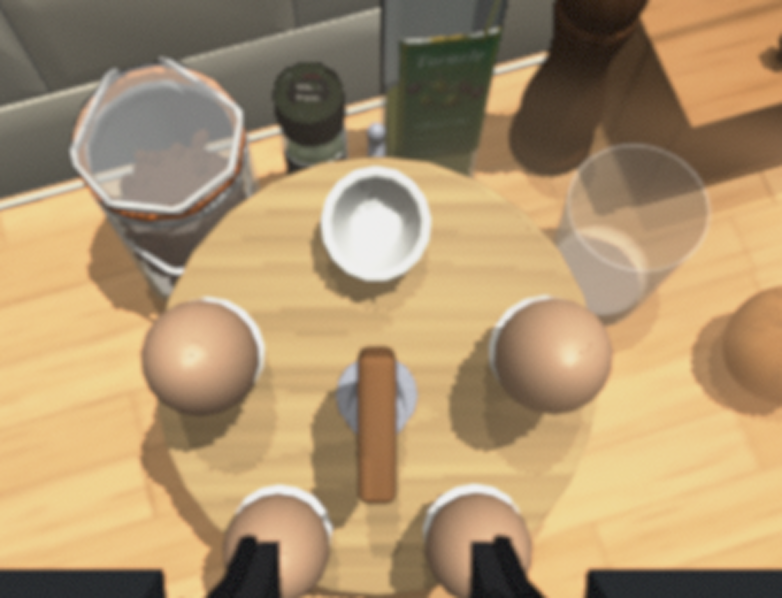

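The turret is home: cup centre (376,224) sits under the pointer (376,133), with the bar lined up. Next I'll refit the seat at angle 0 and take a look from over the egg.

```bash
python3 - <<'E'
from h import *
from scipy.optimize import least_squares
z=np.load("w2.npz");c=(z["K"],z["W"]);P=np.load("p.npy")
F=lambda u,v:np.array([160+(u+.5)/2.3-.5,(v+.5)/2.3-.5]);t=2*np.pi/5
obs=[(F(377,131),lambda p:tp(p,16,P[4],0)),(F(376,224),lambda p:tp(p,28,80,p[3])),(F(203,357),lambda p:tp(p,48,80,p[3]+t)),
(F(553,354),lambda p:tp(p,48,80,p[3]-t)),(F(376.5,424),lambda p:tp(p,80,0,0)+0*p[0])]
p=least_squares(lambda p:np.concatenate([proj(c,f(p))-o for o,f in obs[:4]]),[592,-15,-.3,0],x_scale=[1,1,.01,.01]).x
print(p);print([proj(c,f(p))-o for o,f in obs])
np.save("p2.npy",p)
p[3]=0;q=P.copy();print("seat",tp(p,46,80,0),tp(q,46,80,0))
o,a,u,v=frame(p);S=tp(p,46,80,0)
for x in(u,-u):
  for s in(168,230):print("place",robot.inverse_kinematics(list(S+s*a),list(rot(-a,x))))
# go above egg
E0=np.array([435.,-285.7,79])
x=[np.cos(p[2]),np.sin(p[2]),0]
robot.command_gripper(.8)
robot.move_to([E0[0],E0[1],350],list(rot([0,0,-1],x)))
c,im=snap("wrist","w3");np.savez("w3.npz",K=c[0],W=c[1]);print(proj(c,E0),robot.current_q(),robot.current_t())
cv2.imwrite("pics/w3b.png",cv2.resize(im[60:320,160:500],None,fx=2.3,fy=2.3,interpolation=cv2.INTER_CUBIC))
E
```

```text
[591.202 -14.971  -0.299   0.005]
[array([ 0.003, -0.417]), array([ 0.187, -0.337]), array([-0.377,  0.411]), array([0.187, 0.258]), array([0.862, 2.706])]
seat [635.436 -28.587 184.837] [635.756 -28.151 184.837]
place [ 0.172  0.245 -0.735  1.113 -0.255  0.056]
place [ 0.304  0.143 -0.66   0.749 -0.429  0.332]
place [ 0.172  0.245 -0.735  1.113 -0.255 -3.085]
place [ 0.304  0.143 -0.66   0.749 -0.429 -2.81 ]
[322.942 201.509] [-0.267  0.256 -0.328  0.    -0.986  1.541] 13.05
```

View pics/w3b.png

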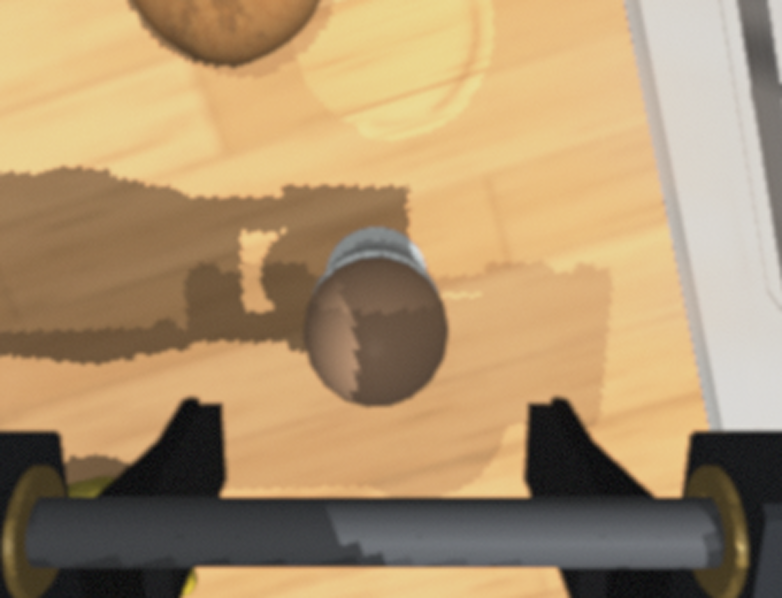

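Egg silhouette: crop centre (376,330.5), 142 px wide. That matches a 50 mm egg at this range, about 1 mm from the estimate. Now pick it.

```bash
python3 - <<'E'
from h import *
z=np.load("w3.npz");c=(z["K"],z["W"]);p=np.load("p2.npy");p[3]=0
E=onz(c,(323.2,203.4),81.5);print("egg",E,onz(cam("side"),(319.5,279),79))
R=list(rot([0,0,-1],[np.cos(p[2]),np.sin(p[2]),0]))
robot.servo_line([E[0],E[1],300],R,velocity=120)
robot.servo_line([E[0],E[1],248],R,velocity=60)
print(robot.current_force());f0=np.array(robot.current_force())
robot.command_gripper(0.0)
print(robot.current_t(),robot.current_width()*87,robot.current_grip_force(),np.array(robot.current_force())-f0)
robot.servo_line([E[0],E[1],300],R,velocity=60)
robot.servo_line([E[0],E[1],430],R,velocity=150)
print(robot.current_t(),robot.current_width()*87,np.array(robot.current_force())-f0)
o,a,u,v=frame(p);S=tp(p,46,80,0)
robot.move_to(list(S+(169+90)*a),list(rot(-a,u)))
print(robot.current_t(),robot.current_width()*87,robot.current_q())
c,im=snap("wrist","w4");c2,i2=snap("side","s4")
cv2.imwrite("pics/w4b.png",np.vstack([cv2.resize(im[60:320,100:540],(680,402)),cv2.resize(i2[130:320,200:460],None,fx=1,fy=1)[:190].repeat(1,0) if 0 else cv2.resize(i2[160:260,220:460],(680,190))]))
E
```

```text
egg [ 434.203 -285.665   81.5  ] [ 438.157 -282.178   79.   ]
[-0.886 -0.387  0.052]
15.1583 48.12582192600672 30.000128522515297 [1.452 1.553 1.143]
17.1917 47.756418967273284 [ 1.909 -0.179 -1.447]
18.3833 47.68702521080299 [ 0.342  0.097 -0.629  0.663 -0.508  0.397]
```

View pics/w4b.png

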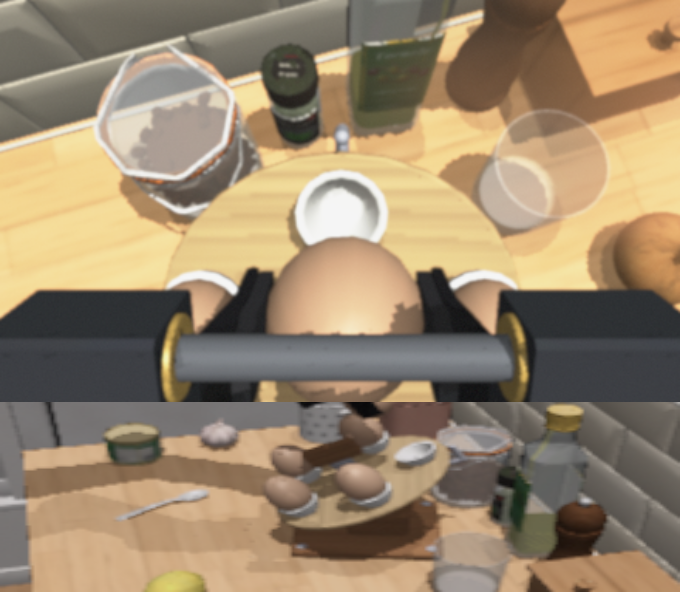

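The egg is held (47.7 mm between the pads). The cup rim is at crop x 296 to 387, the pointer tip at (342,130) and the egg at x 268 to 422. I'll check the seat's predicted pixel against these.

```bash
python3 - <<'E'
from h import *
p=np.load("p2.npy");p[3]=0;c=cam("wrist")
o,a,u,v=frame(p);S=tp(p,46,80,0)
print("rim L/R",proj(c,tp(p,28,80,0)+24.5*v),proj(c,tp(p,28,80,0)-24.5*v),"obs",100+296/1.545,100+387/1.545)
print("ptr",proj(c,tp(p,16,119,0)),"obs",100+342/1.545,60+130*.647)
top=[60+172*.647];print("rim top",proj(c,tp(p,28,104.5,0)),top)
T=Tool();print("tool err",T[:3,3]-(S+259*a), T[:3,2]+a)
g=T[:3,3]+164*T[:3,2]
print("egg L/R",proj(c,g+25*v),proj(c,g-25*v),"obs",100+268/1.545,100+422/1.545)
E
```

```text
rim L/R [290.898 199.624] [351.782 199.548] obs 291.5857605177994 350.4854368932039
ptr [321.279 148.954] obs 321.3592233009709 144.11
rim top [321.268 169.687] [171.284]
tool err [ 0.202 -0.821 -0.009] [-0.001 -0.001 -0.   ]
egg L/R [270.393 267.412] [374.426 267.281] obs 273.46278317152104 373.1391585760518
```

Everything agrees within about 1 mm. Now lowering along the cup axis, watching the force.

```bash
python3 - <<'E'
from h import *
p=np.load("p2.npy");p[3]=0
o,a,u,v=frame(p);S=tp(p,46,80,0);R=list(rot(-a,u))
robot.servo_line(list(S+185*a),R,velocity=80);robot.pause(.2)
f0=np.array(robot.current_force());e=np.array(robot.current_tool_pos())-(S+185*a);e-=a*(e@a);print("err",e)
s=185
while s>165:
    s-=1 if s<176 else 2
    robot.servo_line(list(S-e+s*a),R,velocity=20)
    d=np.array(robot.current_force())-f0
    T=np.array(robot.current_tool_pos())-S
    print(s,round(T@a,2),"f a,u,v",d@a,d@u,d@v,robot.current_width()*87)
    if d@a>4 or np.linalg.norm(d)>8:break
print(robot.current_t())
c,im=snap("wrist","w5");c2,i2=snap("side","s5")
cv2.imwrite("pics/w5b.png",np.vstack([cv2.resize(im[60:320,100:540],(600,355)),cv2.resize(i2[160:260,280:440],(384,240)).copy() if 0 else cv2.copyMakeBorder(cv2.resize(i2[160:260,280:440],(384,240)),0,0,0,216,0)]))
E
```

```text
err [0.212 0.171 0.088]
183 182.98 f a,u,v 0.9147167197060769 -0.5304162747782724 -0.9477569716667746 48.041423342407704
181 180.82 f a,u,v -0.12855877068384527 -0.4117137108679374 -0.19869132572179454 48.09535721753571
179 178.81 f a,u,v 0.49490591840800546 -0.09803572040050451 -0.028354120366081863 48.16621388815229
177 176.82 f a,u,v 0.6884409791904575 -0.5524151942766983 -0.20300871568597695 47.929041800634096
175 174.88 f a,u,v 0.23549208919478803 0.8121143844824839 -0.2243225860486837 48.558374727772204
174 173.94 f a,u,v 0.8114898716239745 -0.8593943262073819 -1.9297198466592855 48.005370459992314
173 172.91 f a,u,v 0.33064542405757247 -0.09383446711668728 -1.0476720037497893 48.253992075249165
172 171.91 f a,u,v 0.05379451234026868 -0.3696925209889227 -0.4797548433191479 48.002467971447295
171 171.04 f a,u,v 0.9296277430051392 -0.8559689001485116 0.3904892039286417 47.90093266838415
170 170.14 f a,u,v 2.0141650092260495 0.5603816059980928 0.32134512195798287 48.22067567881557
169 169.35 f a,u,v 2.990715212729846 0.5470065916854827 0.8852540608988498 48.15851763468528
168 168.96 f a,u,v 7.954689334850864 -2.342475179478036 1.6718857382138197 47.830831076702125
22.7583
```

View pics/w5b.png

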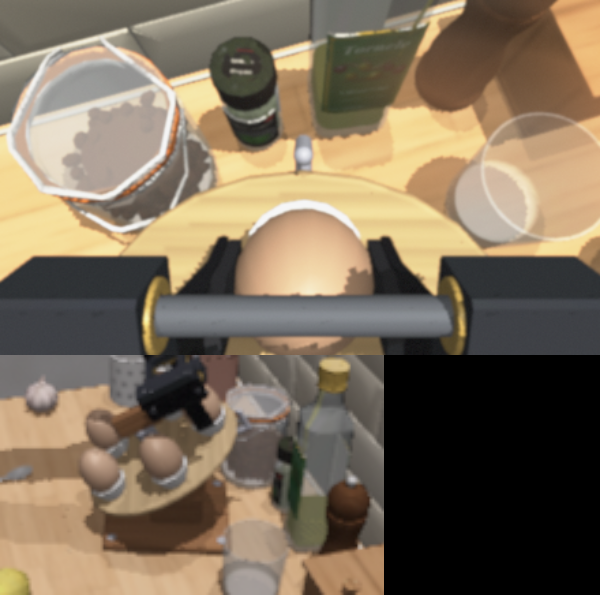

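Contact came at s = 169 mm, exactly the expected seated height, with the cup centred under the egg. Release, retreat along the axis and check.

```bash
python3 - <<'E'
from h import *
p=np.load("p2.npy");p[3]=0
o,a,u,v=frame(p);S=tp(p,46,80,0);R=list(rot(-a,u))
robot.servo_line(list(S+168.9*a),R,velocity=20);robot.pause(.2)
robot.command_gripper(.75);robot.pause(.3)
robot.servo_line(list(S+200*a),R,velocity=40)
robot.servo_line(list(S+260*a),R,velocity=120)
k=o+68*a
robot.move_to(list(k+330*a),R);robot.pause(.5)
c,im=snap("wrist","w6");print(robot.current_t(),robot.current_force())
print("egg mid/top",(proj(c,tp(p,48,80,0))-[160,0])*2.3,(proj(c,tp(p,16,119,0))-[160,0])*2.3)
t=2*np.pi/5;print("nbrs",[(proj(c,tp(p,48,80,s*t))-[160,0])*2.3 for s in(1,-1)])
cv2.imwrite("pics/w6b.png",cv2.resize(im[0:260,160:500],None,fx=2.3,fy=2.3,interpolation=cv2.INTER_CUBIC))
E
```

```text
26.925 [ 0.155 -0.548 -0.268]
egg mid/top [373.639 220.399] [373.675 127.45 ]
nbrs [array([197.345, 354.274]), array([549.947, 354.31 ])]
```

View pics/w6b.png

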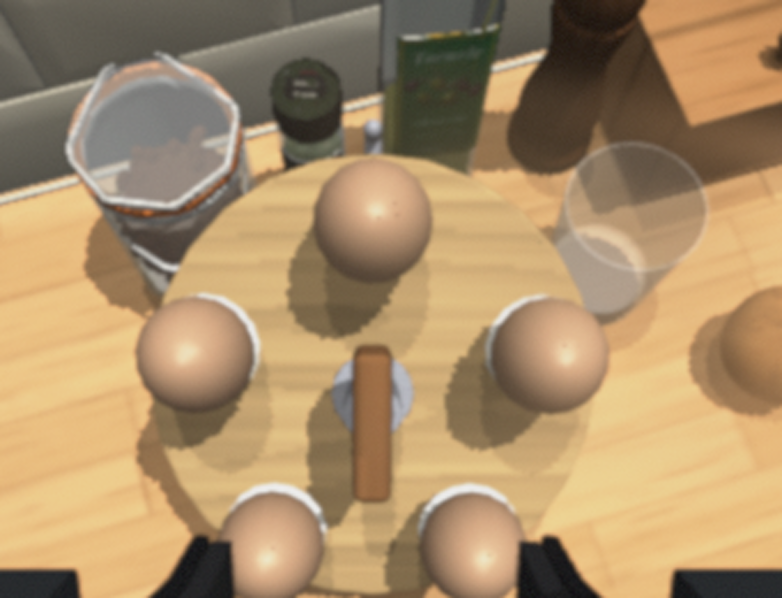

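The egg sits at (373,221) against a prediction of (374,220). The neighbouring eggs and the pointer are also at their home positions, and the gripper is clear, so I'm handing in.

```bash
python3 -c "
from bench import robot
print(robot.finish_job())"
```

```text
the job is handed in; nothing more can be done
None
```

I turned the carousel until its empty cup clicked home at the pointer, set the egg fully down in that cup, and handed the job in at about 27 s with the gripper clear.

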